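# Load a spray can into the bench can shaker

### The arm

A 6-joint arm with a two-finger parallel gripper is mounted at the origin on a cart in front of the work surface, level with it; the furniture and walls round the work are solid. World frame = base frame: x ahead of the robot, y to its left, z up, the work surface at z = 0. Lengths are in m, angles in rad, forces in N, time in s.
With the tool pointing down it reaches from about 0.35 to 0.975 m from the base axis. Payload 4.9 kg.
Tool frame: the origin (TCP) lies at the very end of the fingers, on their centre line; the grasp point (between the pads) lies 19 mm behind it; z points along the fingers, y is the direction in which the jaws open and shut (so a half turn about z gives the same grasp; the last joint's range is limited). The gripper opens to 85 mm and grips with 20 to 120 N. Pads are 22 mm wide; open, the fingers measure 114 mm over their backs; the gripper's body (76 mm by 85 mm) begins 54 mm behind the grasp point. The pads swing forward as they close: fully open they stand 13 mm farther back than shut.
Start: joints at [1.197, 0.053, 1.613, -0, 1.476, -0.119], TCP at [0.158, 0.605, 0.231] pointing down, gripper open.
Joint ranges: [-3.01, 3.01], [-1.01, 2.22], [0.06, 2.58], [-1.02, 4.17], [0.09, 2.62], [-3.14, 3.14]. Speed limits (rad/s): [2.57, 2.57, 3.14, 3.14, 3.14, 3.14].

### API

Orientations are given as a rotation vector (axis times angle).
In Python, from station import ctrl gives the robot as it stands.
- The arm moves only by the tool apply_moves, never from a script. Its argument "deltas" is a list of rows, each a list of 5 numbers: the shift along the tool's x, y, z in m, then the turn about the tool's z in rad, then the gripper's target within -1 to 1 (fully open at 1, half-way at 0, shut at -1). A call has exactly 8 rows; each row shifts and turns the pose as measured when the row begins, along the tool's axes as they then stand; what a row does not reach is not made up. A row lasts 1/8 s, in which the tool goes at most 62.5 mm and 10.7 degrees, less where a joint would pass 70% of its speed; a pose out of reach is approached as far as the arm can. A call with a gripper value outside its range is refused whole. The fingers move at their own pace and stop on an object; "grip_force" is the grip in N (left out, the last holds). Time passes only in rows, so rows that do not move let the fingers close, or fill a call up. It gives the time, the measured TCP pose, the force and the opening at its end, in the units of the state.
- ctrl.get_obs(): the state, without advancing time (a new reading comes with each control period).
- ctrl.get_image(name): name is "side" or "top" or "wrist"; returns a dict with "img" (480x640x3 uint8, red, green, blue), "range_z" (480x640 float32, m along the optical axis (not along the pixel's ray), 0 where there is no reading), "mtx" (3x3 intrinsics, pixels), "k1" (the pictures are not rectified: a ray, as slopes to the right and down, at radius r is drawn at 1 + k1 r^2 times it, then the intrinsics apply), "eye" and "attitude" of the camera in the world; the wrist camera has in their place "mount" (4x4, takes a point from camera to tool coordinates, whose origin is the TCP and whose axes are the flange's). Camera axes: x right, y down, z forward; pixel columns grow to the right and rows downward; lengths in m; the calibration is good to about 2 mm. A picture is of the moment at which its call begins: read the wrist's pose just before it.
- ctrl.finish_job(): hands the job in, once; it reports no verdict.
Trained networks look in a picture, given as the dict that the camera call returned (one of the last four; its "shot" number tells which), for a name from the list of things; names that differ only in an ending like _2 or _b are one class to them, and where a whole thing is asked for, a point or a joint stands for the part that bears it (a point fixed in the world has none). Each returns a list of dicts, best first, with "confidence" (0 to 1); they miss things now and then, are a little off and sometimes report something else, mostly with a low value. They report only what shows in the picture. A call takes as long as a camera call.
- ctrl.search_frame(picture, target): "extent" ([left, top, width, height] in pixels, round what is visible of it).
- ctrl.spot_point(picture, target): "uv" ([column, row] in pixels: a listed point, or the origin of a listed thing).
The state is a dict: "t": time; "q": joint angles; "dq": joint speeds; "effort": joint torques, N m; "tool_pos": TCP position; "tool_rot": TCP orientation; "contact_force": force on the tool from outside, world axes, zero at the start; "wrist_torque": the same for the moment, N m; "opening": finger opening in m.
Only numpy, scipy, OpenCV 4.12 (cv2) and the standard library are available. Lean on these libraries where they do the work, as an engineer would, in place of code of your own. Each camera call takes 0.05 s, during which the arm holds its last target.

### The job

The green spray can stands on the loading end of the bench shaker's bed. Tip it over so that it lies along the bed with its cap towards the sprung pad, then push it by its base against the pad until the catch in the bed comes up behind it and holds it. Go by feel, the thin can dents if it is forced once the pad has bottomed, and leave the bottle and the two jars beside the shaker where they are.

Things in the scene. Friction and masses are not known exactly. Their poses are not given: they have to be found in the camera images.
- shaker: Grey bench shaker, 365 mm long, 92 mm wide (116 mm over its guides), 115 mm high, fixed. Origin: on the long middle line at the loading end, at the shaker's foot; x runs along the bed to the cap end, z up. The bed is a carriage on two rods; its crank has stopped it anywhere within 10 mm either way of mid-stroke (not measured) and holds it there. Lengths along the bed are for mid-stroke
- bed_point (a point): Fixed point of the shaker, level with the bed's floor, on the middle line, 85 mm along x, 58 mm above the foot. The bed is a rubber-lined channel, 56 mm wide inside; walls 17 mm high, then lips flared out 45 degrees to 31 mm above the floor, 86 mm apart at the top; steeper guide plates on the lips from 95 to 200 mm, to 51 mm above the floor. A 6 mm lip closes the loading end (-10 to -7 mm)
- can_center (a point): Centre of the green spray can, half-way up. 170 mm long, 52 mm across for 148 mm from the base, then a white cap 38 mm across; 0.2 to 0.4 kg; its z axis runs from base to cap. It starts upright near the loading end. A sprung pad facing its cap (free at 244 mm) gives 13 mm: 2 N at touch, 4 to 5 N plus friction (8 to 10 N in all) when the catch rises, rigid 2 to 3 mm later. Over 20 N dents the can
- catch (a joint): Spring catch in the bed's floor, 18 mm wide, on the middle line (m): 0 = up, 13 mm above the floor; 0.013 = pressed flush, as under the lying can (under 1 N). Bevel towards the loading end from 75 mm, square holding face at 85 mm. It springs up once the can's base has passed; keep fingertips over 16 mm above the floor or they hold it down. If the push stops short it sticks half-way: push again
- bottle_amber: Small amber bottle with a black cap, 42 mm across, 102 mm high, on the desk beside the shaker's loading end; leave it alone. Origin: centre of its underside
- jar_red: Glass jar with a black lid, 52 mm across, 58 mm high, in front of the shaker; leave it alone. Origin: centre of its underside
- jar_gold: Small jar with a gold-brown lid, 42 mm across, 46 mm high, on the desk close to the shaker's loading end; leave it alone. Origin: centre of its underside

How it is judged:
By the outcome, as a careful person would: the job done as asked, in the order asked, and still so for the second after the job is handed in, with the robot touching nothing.
It also fails if it takes over 42 s, if anything falls off the work surface, if the arm or the gripper's body presses on something with over 40 N, if the wrist force passes 120 N, or if a joint passes its speed limit or range.

## Working session

There is one attempt and no reset: what is moved stays moved. The work goes in short steps, Python scripts to look and compute and a tool call to move; the robot and the scene stay as the last step left them, time stands still between calls to the robot, and variables do not carry over. Pictures are saved under pics/ and viewed, and the job is handed in when it is done.

Besides the shell and the picture viewer there is one more tool, called after "Request:" as a command line: name --pt "numbers of a row" for each row, then --argument value for the rest. apply_moves: Moves the arm, as the interface text tells. Its arguments: {"type":"object","properties":{"deltas":{"type":"array"},"grip_force":{"type":"number"}},"required":["deltas"]}

```bash
ls; mkdir -p pics; cat > h.py <<'E'
import numpy as np, cv2
from station import ctrl
from scipy.spatial.transform import Rotation as R
def shot(n,fn):
    p=ctrl.get_image(n); cv2.imwrite('pics/'+fn,p['img'][:,:,::-1]); return p
def cam(p,o=None):
    if 'mount' in p:
        o=o or ctrl.get_obs(); T=np.eye(4);T[:3,:3]=R.from_rotvec(o['tool_rot']).as_matrix();T[:3,3]=o['tool_pos']
        M=T@np.array(p['mount']); return M[:3,:3],M[:3,3]
    a=np.array(p['attitude']); 
    if a.shape==(3,): a=R.from_rotvec(a).as_matrix()
    return a,np.array(p['eye'])
def ray(p,uv):
    K=np.array(p['mtx']); d=np.array([p['k1'],0,0,0,0],float)
    return cv2.undistortPoints(np.array([[uv]],float),K,d)[0,0]
def pix2w(p,uv,z=None,o=None,plane=None):
    A,e=cam(p,o); s=ray(p,uv); v=np.array([s[0],s[1],1.])
    if plane is not None:
        w=A@v; return e+w*(plane-e[2])/w[2]
    if z is None: z=p['range_z'][int(round(uv[1])),int(round(uv[0]))]
    return e+A@(v*z)
def w2pix(p,X,o=None):
    A,e=cam(p,o); c=A.T@(np.array(X)-e); K=np.array(p['mtx'])
    return cv2.projectPoints(c.reshape(1,1,3),np.zeros(3),np.zeros(3),K,np.array([p['k1'],0,0,0,0.]))[0][0,0]
def cloud(p,o=None):
    A,e=cam(p,o); h,w=p['range_z'].shape
    u,v=np.meshgrid(np.arange(w),np.arange(h)); pts=np.stack([u,v],-1).reshape(-1,1,2).astype(float)
    s=cv2.undistortPoints(pts,np.array(p['mtx']),np.array([p['k1'],0,0,0,0.]))[:,0]
    z=p['range_z'].reshape(-1,1); P=e+(np.hstack([s,np.ones((len(s),1))])*z)@A.T
    P[z[:,0]==0]=np.nan
    return P.reshape(h,w,3)
E
python3 - <<'E'
from h import *
print(ctrl.get_obs())
for n in ['side','top','wrist']:
    p=shot(n,n+'0.png'); print(n,{k:v for k,v in p.items() if k not in('img','range_z')})
    for t in ['shaker','bed_point','can_center','catch','bottle_amber','jar_red','jar_gold']:
        r=ctrl.spot_point(p,t)[:2]; f=ctrl.search_frame(p,t)[:1]
        print(t,[(np.round(x['uv']),round(x['confidence'],2)) for x in r],[(np.round(x['extent']),round(x['confidence'],2)) for x in f])
E
```

```text
pics
{'t': 0.0, 'q': array([ 1.19699153e+00,  5.33459791e-02,  1.61427095e+00,  8.86168442e-06,
        1.47600576e+00, -1.18997434e-01]), 'dq': array([ 0.00159831,  0.00102562, -0.00044656, -0.00035142, -0.00105903,
       -0.00029511]), 'effort': array([ 1.46993556e-03, -3.93685162e+01, -3.70172954e+01, -7.29722296e-05,
        7.12074587e-03,  2.09913895e-05]), 'tool_pos': array([0.15730659, 0.60424506, 0.23008353]), 'tool_rot': array([-3.99105690e-01, -3.11562913e+00,  3.08858417e-03]), 'contact_force': array([ 0.32456722, -0.2723017 ,  0.12883911]), 'wrist_torque': array([-0.03683185,  0.05690449,  0.02972807]), 'opening': 0.08572147827515292}
side {'mtx': array([[557.00993374,   0.        , 324.29434531],
       [  0.        , 557.00993374, 240.10834114],
       [  0.        ,   0.        ,   1.        ]]), 'k1': 0.05222636320872136, 'eye': array([0.21005161, 0.42895842, 0.45040904]), 'attitude': array([-0.30535756,  2.51334872, -1.64080018]), 'shot': 1}
shaker [] [(array([302., 176., 114.,  94.]), 0.62)]
bed_point [(array([348., 239.]), 0.72)] [(array([306., 176., 110.,  93.]), 0.69)]
can_center [(array([337., 206.]), 0.77)] [(array([320., 149.,  38., 108.]), 0.96)]Traceback (most recent call last):
  File "<stdin>", line 6, in <module>
ValueError: it knows: bed_point, bottle_amber, can_center, jar_gold, jar_red, shaker
```

```bash

python3 - <<'E'
from h import *
import pickle
for n in ['side','top','wrist']:
    p=shot(n,n+'0.png'); p['o']=ctrl.get_obs(); pickle.dump(p,open(n+'0.pkl','wb'))
    if n!='side':print(n,{k:v for k,v in p.items() if k not in('img','range_z')})
    for t in ['bed_point','can_center','shaker','bottle_amber','jar_red','jar_gold']:
        r=ctrl.spot_point(p,t)[:2]; f=ctrl.search_frame(p,t)[:1]
        print(t,[(np.round(x['uv']),round(x['confidence'],2)) for x in r],[(np.round(x['extent']),round(x['confidence'],2)) for x in f])
print(ctrl.get_obs()['t'])
E
```

```text
bed_point [(array([350., 234.]), 0.84)] [(array([303., 176., 113.,  92.]), 0.64)]
can_center [(array([334., 204.]), 0.84)] [(array([319., 148.,  37., 107.]), 0.72)]
shaker [] []
bottle_amber [(array([351., 238.]), 0.7)] [(array([223., 245.,  18.,  19.]), 0.52)]
jar_red [(array([401., 297.]), 0.95), (array([278., 323.]), 0.27)] [(array([389., 259.,  30.,  47.]), 0.81)]
jar_gold [(array([275., 324.]), 0.74)] [(array([262., 291.,  22.,  32.]), 0.58)]
top {'mtx': array([[516.43617103,   0.        , 326.49323337],
       [  0.        , 516.43617103, 225.59611259],
       [  0.        ,   0.        ,   1.        ]]), 'k1': -0.03433577163746838, 'eye': array([ 0.2424927 , -0.35940917,  0.95801846]), 'attitude': array([-2.11861356,  2.14150745, -0.1750837 ]), 'shot': 3, 'o': {'t': 1.05, 'q': array([ 1.19703358e+00,  5.26995028e-02,  1.61293448e+00,  1.81050064e-06,
        1.47600860e+00, -1.19041661e-01]), 'dq': array([ 0.00048821,  0.0002167 , -0.00090273, -0.00017986, -0.00143326,
       -0.00213728]), 'effort': array([ 3.41388682e-05, -3.93669176e+01, -3.70480371e+01, -1.91773961e-04,
  
[... 1434 characters left out ...]
6e-02,  1.61290440e+00, -6.80202991e-06,
        1.47601347e+00, -1.18989440e-01]), 'dq': array([ 0.00202334, -0.0017482 ,  0.00055302,  0.00041948, -0.00038549,
        0.0020386 ]), 'effort': array([ 6.56791417e-04, -3.93672466e+01, -3.70448506e+01, -2.62411788e-05,
        6.08687042e-04, -5.36305294e-06]), 'tool_pos': array([0.15752857, 0.60479663, 0.23130132]), 'tool_rot': array([ 3.99182159e-01,  3.11612812e+00, -4.00747272e-05]), 'contact_force': array([-0.41158259, -0.91364365,  0.59937712]), 'wrist_torque': array([-0.01171349, -0.02551478, -0.05511537]), 'opening': 0.08507424960273208}}
bed_point [] []
can_center [] []
shaker [] []
bottle_amber [] []
jar_red [] []
jar_gold [] []
2.3
```

View pics/side0.png

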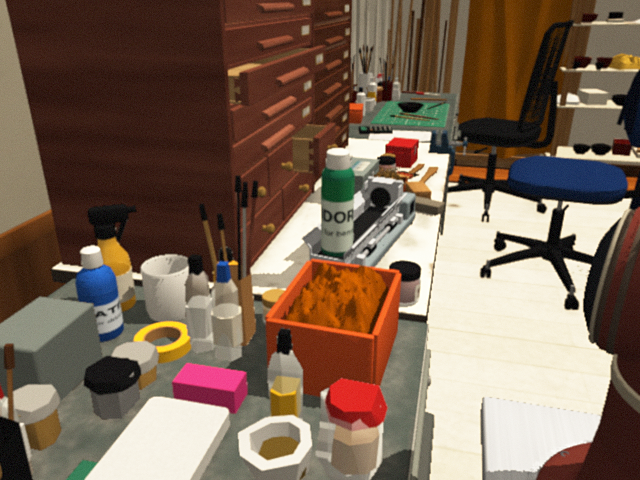

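View pics/top0.png

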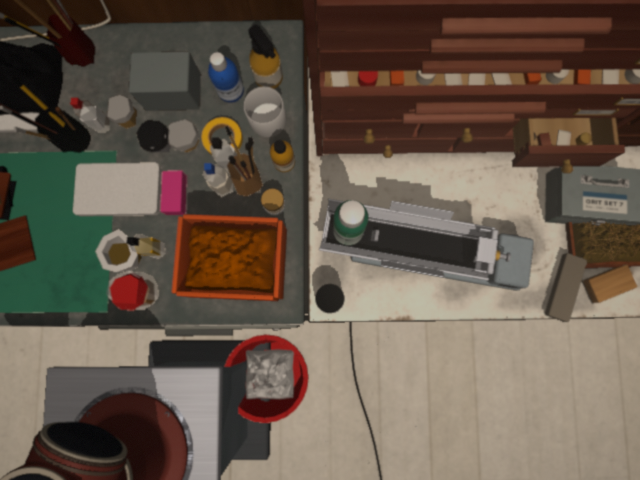

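View pics/wrist0.png

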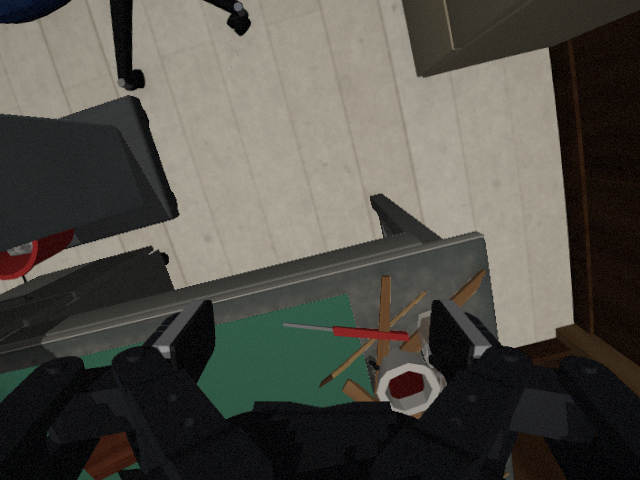

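```bash

python3 - <<'E'
from h import *
import pickle
p=pickle.load(open('top0.pkl','rb')); C=cloud(p)
for nm,uv in dict(cantop=(350,214),floor=(400,236),padend=(486,250),motor=(515,262),jar=(330,298),surf=(380,300),surf2=(450,180),gold=(272,200),bottle=(281,154),cabinet=(400,148),box=(600,200),orange=(230,255),loadL=(331,204),loadR=(322,248),brush=(243,172),mug=(265,110),desk=(280,330)).items():
    print(nm,np.round(C[uv[1],uv[0]],3))
A,e=cam(p);print(A)
import sys
# shaker edges: mask points by heights
z=C[...,2]
s=pickle.load(open('side0.pkl','rb'));D=cloud(s)
for nm,uv in dict(can=(338,210),cap=(339,160),jar=(404,285),shk=(390,220)).items(): print('side',nm,np.round(D[uv[1],uv[0]],3))
im=p['img'][180:310,300:560]; cv2.imwrite('pics/topz.png',cv2.resize(im,None,fx=3,fy=3,interpolation=cv2.INTER_CUBIC)[:,:,::-1])
im=s['img'][130:280,270:440]; cv2.imwrite('pics/sidez.png',cv2.resize(im,None,fx=4,fy=4,interpolation=cv2.INTER_CUBIC)[:,:,::-1])
E
```

```text
cantop [ 0.383 -0.39   0.232]
floor [ 0.375 -0.483  0.067]
padend [ 0.343 -0.615  0.121]
motor [ 0.327 -0.68   0.071]
jar [ 0.27  -0.36   0.064]
surf [ 0.267 -0.451  0.006]
surf2 [ 0.49  -0.59   0.008]
gold [ 0.447 -0.257  0.048]
bottle [ 0.522 -0.276  0.082]
cabinet [ 0.543 -0.492  0.045]
box [ 0.433 -0.833  0.082]
orange [ 0.34  -0.196  0.116]
loadL [ 0.429 -0.363  0.088]
loadR [ 0.352 -0.347  0.094]
brush [ 0.51  -0.197  0.012]
mug [ 0.634 -0.238  0.011]
desk [ 0.195 -0.202 -0.691]
[[-0.01017846 -0.98556089  0.16901517]
 [-0.99992584  0.01116216  0.00487105]
 [-0.00668729 -0.16895306 -0.98560141]]
side can [ 0.379 -0.368  0.143]
side cap [ 0.381 -0.376  0.221]
side jar [ 0.267 -0.335  0.043]
side shk [ 0.32  -0.57   0.055]
```

View pics/topz.png

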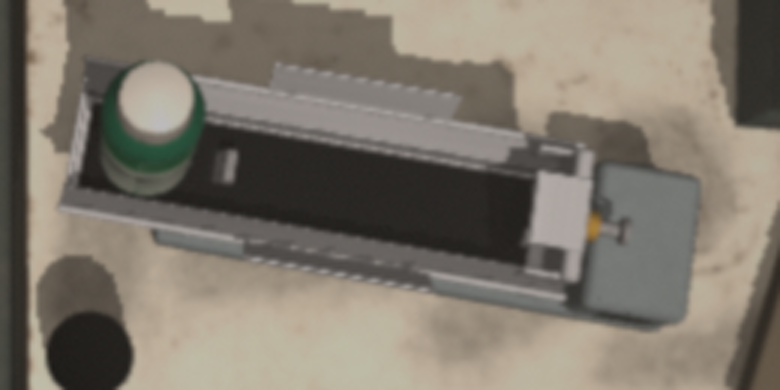

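View pics/sidez.png

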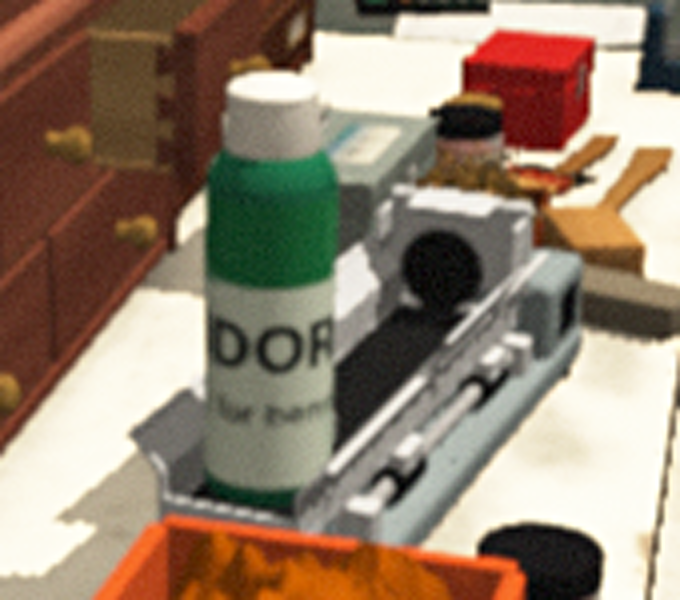

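```bash

python3 - <<'E'
from h import *
import pickle
p=pickle.load(open('top0.pkl','rb')); C=cloud(p)
# max heights on path area
for n in ['top0.pkl','side0.pkl']:
    q=pickle.load(open(n,'rb')); D=cloud(q).reshape(-1,3)
    for (x0,x1,y0,y1) in [(.25,.6,-.32,-.1),(.25,.65,-.1,.2),(.1,.6,.2,.6),(.45,.54,-.45,-.28),(.25,.54,-.8,-.3),(.5,.6,-.8,-.4)]:
        m=(D[:,0]>x0)&(D[:,0]<x1)&(D[:,1]>y0)&(D[:,1]<y1); 
        if m.sum()>20: print(n,(x0,x1,y0,y1),m.sum(),np.round(np.nanpercentile(D[m,2],99.7),3))
# line fits by zoom pixels (u=300+x/3, v=180+y/3)
def zz(x,y,h): return pix2w(p,(300+x/3,180+y/3),plane=h)
fl=.058
print('lwall',zz(200,115,fl),zz(530,172,fl)); 
print('lip top R',zz(75,195,.089),zz(560,285,.089)); print('lip top L',zz(90,62,.089),zz(530,140,.089))
print('floor near R',zz(180,200,.075),zz(520,258,.075))
print('catch',zz(227,166,.071)); print('guide L',zz(275,68,.109),zz(460,98,.109))
print('bedpt',pix2w(p,(375,239),plane=.058),'shaker',pix2w(p,(329,235),plane=0),'can',pix2w(p,(351,220),plane=.143))
print('cap',zz(157,95,.228))
E
```

```text
top0.pkl (0.25, 0.6, -0.32, -0.1) 22663 0.225
top0.pkl (0.25, 0.65, -0.1, 0.2) 32724 0.182
top0.pkl (0.1, 0.6, 0.2, 0.6) 10969 0.034
top0.pkl (0.45, 0.54, -0.45, -0.28) 11529 0.517
top0.pkl (0.25, 0.54, -0.8, -0.3) 71801 0.517
top0.pkl (0.5, 0.6, -0.8, -0.4) 43918 0.517
side0.pkl (0.25, 0.6, -0.32, -0.1) 25445 0.222
side0.pkl (0.25, 0.65, -0.1, 0.2) 47697 0.152
side0.pkl (0.45, 0.54, -0.45, -0.28) 4340 0.439
side0.pkl (0.25, 0.54, -0.8, -0.3) 22914 0.438
side0.pkl (0.5, 0.6, -0.8, -0.4) 15964 0.438
lwall [ 0.4090817  -0.42627538  0.058     ] [ 0.3728393  -0.61949851  0.058     ]
lip top R [ 0.35814742 -0.35224118  0.089     ] [ 0.30414361 -0.62370571  0.089     ]
lip top L [ 0.43498996 -0.36159456  0.089     ] [ 0.38675489 -0.61162859  0.089     ]
floor near R [ 0.35644456 -0.41237842  0.075     ] [ 0.3208215  -0.60595505  0.075     ]
catch [ 0.37648101 -0.44023667  0.071     ]
guide L [ 0.42593629 -0.46512376  0.109     ] [ 0.4076624  -0.56800379  0.109     ]
bedpt [ 0.37193357 -0.44007769  0.058     ] shaker [ 0.38882398 -0.35919538  0.        ] can [ 0.39091598 -0.39477638  0.143     ]
cap [ 0.38761556 -0.39323095  0.228     ]
```

Request:
apply_moves --pt "-0.041 -0.038 -0.025 -0.009 1" --pt "-0.041 -0.038 -0.025 -0.009 1" --pt "-0.041 -0.038 -0.025 -0.009 1" --pt "-0.041 -0.038 -0.025 -0.009 1" --pt "-0.041 -0.038 -0.025 -0.009 1" --pt "-0.041 -0.038 -0.025 -0.009 1" --pt "-0.041 -0.038 -0.025 -0.009 1" --pt "-0.041 -0.038 -0.025 -0.009 1" --grip_force 20

```text
t: 3.3
tool_pos: [0.4137, 0.2297, 0.4343]
tool_rot: [0.27, 3.128, -0.006]
contact_force: [-0.1, 0.5, -1.0]
opening: 0.0852
```

Request:
apply_moves --pt "-0.01 -0.06 0 0 1" --pt "-0.01 -0.06 0 0 1" --pt "-0.01 -0.06 0 0 1" --pt "-0.01 -0.06 0 0 1" --pt "-0.01 -0.06 0 0 1" --pt "-0.01 -0.06 0 0 1" --pt "-0.01 -0.06 0 0 1" --pt "-0.01 -0.06 0 0 1"

```text
t: 4.3
tool_pos: [0.4094, -0.2705, 0.4409]
tool_rot: [0.269, 3.116, -0.008]
contact_force: [1.1, 0.9, 0.8]
opening: 0.0855
```

Request:
apply_moves --pt "-0.01 -0.06 0 0 1" --pt "-0.01 -0.06 0 0 1" --pt "0 -0.05 0 0 1" --pt "0 0 0 0 1" --pt "0 0 0 0 1" --pt "0 0 0 0 1" --pt "0 0 0 0 1" --pt "0 0 0 0 1"

```text
t: 5.3
tool_pos: [0.3984, -0.4467, 0.4416]
tool_rot: [0.272, 3.115, -0.006]
contact_force: [-0.9, 0.7, -0.1]
opening: 0.0852
```

```bash

python3 - <<'E'
from h import *
import pickle
o=ctrl.get_obs(); print(o['t'],o['tool_pos'],o['tool_rot'],o['q'],o['contact_force'])
p=shot('wrist','w1.png');p['o']=o;pickle.dump(p,open('w1.pkl','wb'))
for t in ['bed_point','can_center','shaker']:
    r=ctrl.spot_point(p,t)[:2]
    print(t,[(np.round(x['uv']),round(x['confidence'],2)) for x in r])
E
```

```text
5.3 [ 0.39843576 -0.44665803  0.44159947] [ 0.27194824  3.11488948 -0.00637527] [-0.97087121 -0.05770757  1.37979019  0.00914691  1.80693048 -2.36530153] [-0.90870688  0.65899939 -0.14097791]
bed_point [(array([319., 174.]), 0.98)]
can_center []
shaker []
```

View pics/w1.png

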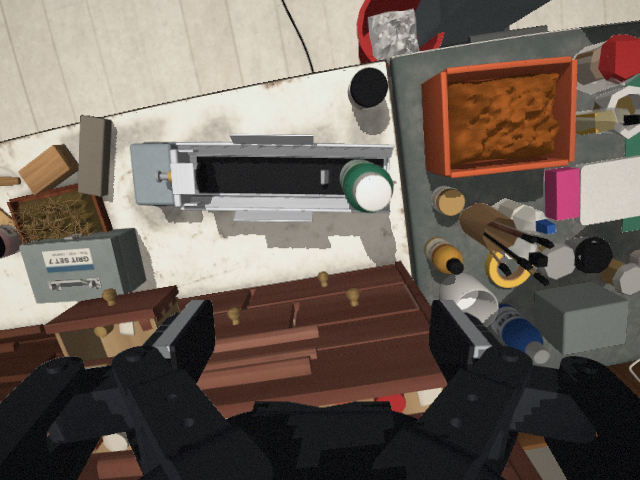

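```bash

python3 - <<'E'
from h import *
import pickle
p=pickle.load(open('w1.pkl','rb'))
im=p['img'][110:250,120:420]; cv2.imwrite('pics/w1z.png',cv2.resize(im,(780,364),interpolation=cv2.INTER_CUBIC)[:,:,::-1])
E
```

```text
(no output)
```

View pics/w1z.png

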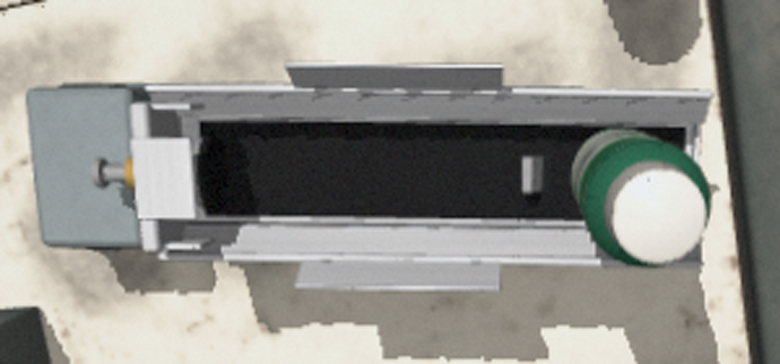

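```bash

python3 - <<'E'
from h import *
import pickle
p=pickle.load(open('w1.pkl','rb'));o=p['o']
def zz(x,y,h): return pix2w(p,(120+x/2.6,110+y/2.6),plane=h,o=o)
for n,a in dict(lipN=[(145,87,.089),(710,94,.089)],lipF=[(160,258,.089),(700,264,.089)],wallF=[(200,217,.075),(580,221,.075)],floorN=[(200,121,.075),(590,127,.075)],guideN=[(287,65,.109),(503,67,.109)],guideF=[(297,288,.109),(498,290,.109)],catch=[(522,157,.071),(522,193,.071)],catch2=[(542,157,.058),(542,193,.058)],cap=[(660,213,.228)],base=[(572,175,.058)],padtop=[(197,140,.121),(197,217,.121)],lip=[(690,128,.064)]).items():
    print(n,*[np.round(zz(*q),4) for q in a])
print('bed',pix2w(p,(319,174),plane=.058,o=o))
C=cloud(p,o)
m=(C[...,2]>.2)&(C[...,1]<-.3)&(C[...,1]>-.46)&(C[...,0]<.45)&(C[...,0]>.3)
q=C[m]; t=q[q[:,2]>.222]; print('captop',len(t),t.mean(0),t.min(0),t.max(0))
E
```

```text
lipN [ 0.2965 -0.6262  0.089 ] [ 0.3511 -0.343   0.089 ]
lipF [ 0.3837 -0.6424  0.089 ] [ 0.4372 -0.3592  0.089 ]
wallF [ 0.3673 -0.6204  0.075 ] [ 0.4057 -0.418   0.075 ]
floorN [ 0.318  -0.6072  0.075 ] [ 0.3577 -0.4049  0.075 ]
guideN [ 0.3009 -0.5468  0.109 ] [ 0.3206 -0.4438  0.109 ]
guideF [ 0.4094 -0.5677  0.109 ] [ 0.4285 -0.4661  0.109 ]
catch [ 0.3671 -0.4429  0.071 ] [ 0.386  -0.4462  0.071 ]
catch2 [ 0.3699 -0.4323  0.058 ] [ 0.3893 -0.4357  0.058 ]
cap [ 0.3856 -0.3928  0.228 ]
base [ 0.3824 -0.4177  0.058 ]
padtop [ 0.3277 -0.5953  0.121 ] [ 0.3638 -0.605   0.121 ]
lip [ 0.3679 -0.3513  0.064 ]
bed [ 0.37261163 -0.44649658  0.058     ]
captop 41931 [ 0.39182723 -0.41430329  0.5106144 ] [ 0.36865215 -0.4599967   0.22206471] [ 0.42092421 -0.37025851  0.54241024]
```

Request:
apply_moves --pt "0.01 0.052 0 0.0147 -1" --pt "0.01 0.052 0 0 -1" --pt "0 0 0 0 -1" --pt "0 0 0.045 0 -1" --pt "0 0 0.055 0 -1" --pt "0 0 0.055 0 -1" --pt "0 0 0.055 0 -1" --pt "0 0 0.03 0 -1"

```text
t: 6.5
tool_pos: [0.4023, -0.3453, 0.1974]
tool_rot: [0.301, 3.106, -0.018]
contact_force: [0.1, 0.2, 0.5]
opening: -0.0
```

```bash
cat >> h.py <<'E'
d=np.array([-.1877,-.9822]);n=np.array([.9822,-.1877]);F=np.array([.3765,-.443])
def sl(P): v=np.array(P)[:2]-F; return np.round([85+1e3*v@d,1e3*v@n,1e3*P[2]-58],1)
def yaw(o): return np.degrees(np.arctan2(*(R.from_rotvec(o['tool_rot']).as_matrix()[:2,1][::-1])))
E
python3 - <<'E'
from h import *
o=ctrl.get_obs();print(o['t'],sl(o['tool_pos']),yaw(o),o['contact_force'],o['opening'],o['q'])
p=shot('top','t1.png')
shot('side','s1.png')
im=p['img'][150:310,250:560]; cv2.imwrite('pics/t1z.png',cv2.resize(im,None,fx=2.5,fy=2.5,interpolation=cv2.INTER_CUBIC)[:,:,::-1])
E
```

```text
6.5 [-15.8   7.  139.4] 78.9284703270495 [0.10232804 0.15772118 0.5101151 ] -3.05433150248972e-05 [-0.85305007 -0.16930089  1.88289795  0.00622044  1.40485786 -2.23167119]
```

View pics/t1z.png

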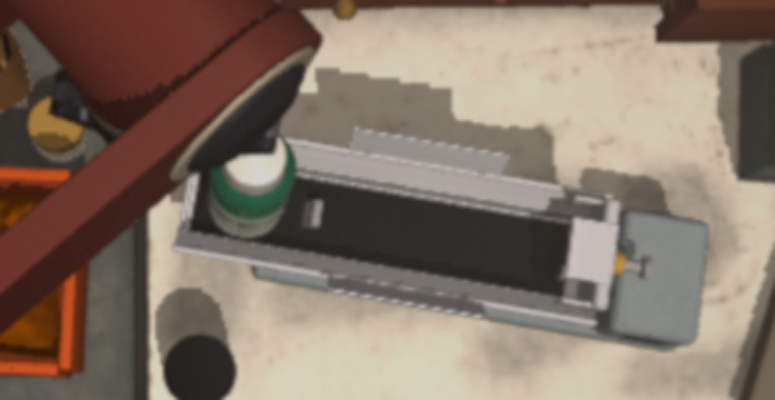

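View pics/s1.png

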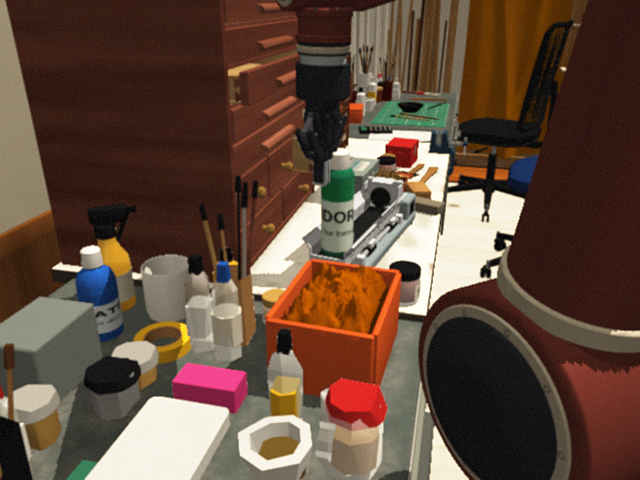

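```bash
python3 - <<'E'
from h import *
import pickle
s=pickle.load(open('side0.pkl','rb'))
im=cv2.imread('pics/s1.png')[90:270,270:430]; cv2.imwrite('pics/s1z.png',cv2.resize(im,None,fx=3.3,fy=3.3,interpolation=cv2.INTER_CUBIC))
o=ctrl.get_obs()
print('tip px',w2pix(s,o['tool_pos']))
for L in (-5,0,5):
  c=F+d*(37.5-85)/1e3+n*L/1e3
  print(L,'cap px',w2pix(s,[*c,.228]),'mid',w2pix(s,[*c,.143]))
E
```

```text
tip px [320.6556757  180.88912727]
-5 cap px [341.9156777  152.29042552] mid [340.89625335 204.23104352]
0 cap px [338.9304254  151.92638052] mid [338.03031536 203.7722385 ]
5 cap px [335.95825507 151.56365979] mid [335.17647747 203.31526207]
```

View pics/s1z.png

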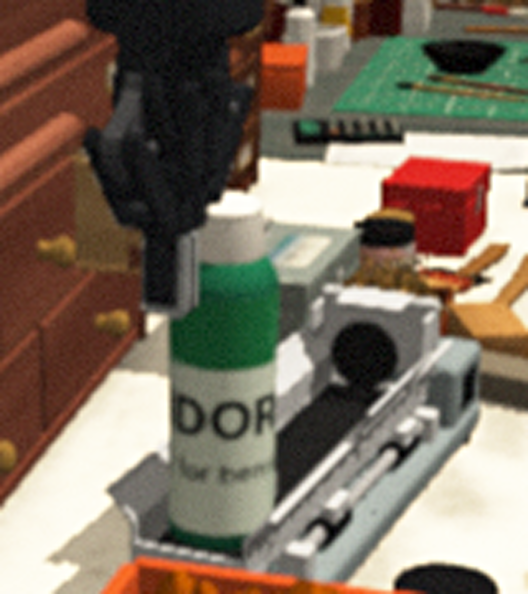

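Request:
apply_moves --pt "0.007 0 0.009 -0.005 -1" --pt "0 -0.005 0 0 -1" --pt "0 -0.005 0 0 -1" --pt "0 -0.005 0 0 -1" --pt "0 -0.005 0 0 -1" --pt "0 -0.005 0 0 -1" --pt "0 -0.005 0 0 -1" --pt "0 -0.005 0 0 -1"

```text
t: 7.6
tool_pos: [0.3899, -0.3836, 0.195]
tool_rot: [0.293, 3.101, -0.026]
contact_force: [0.4, -0.0, -0.8]
opening: -0.0001
```

```bash
python3 - <<'E'
from h import *
o=ctrl.get_obs();print(o['t'],sl(o['tool_pos']),yaw(o),o['contact_force'])
s=shot('side','s2.png')
im=s['img'][90:270,270:430]; cv2.imwrite('pics/s2z.png',cv2.resize(im,None,fx=3.3,fy=3.3,interpolation=cv2.INTER_CUBIC)[:,:,::-1])
E
```

```text
7.6 [ 24.2   2.  137. ] 79.19977316184335 [ 0.42812459 -0.02626233 -0.76275764]
```

View pics/s2z.png

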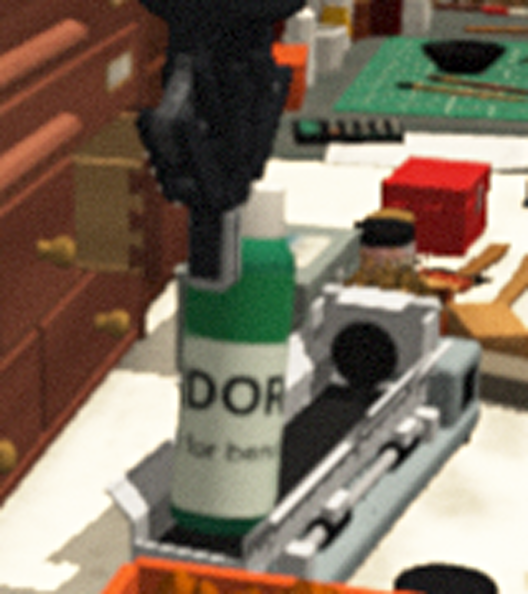

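Request:
apply_moves --pt "0.001 -0.004 0 0 -1" --pt "0.001 -0.004 0 0 -1" --pt "0 -0.004 0 0 -1" --pt "0 -0.004 0 0 -1" --pt "0 -0.004 0 0 -1" --pt "0 0 0 0 -1" --pt "0 0 0 0 -1" --pt "0 0 0 0 -1"

```text
t: 8.65
tool_pos: [0.3833, -0.4046, 0.1944]
tool_rot: [0.294, 3.102, -0.026]
contact_force: [0.1, -0.5, -0.1]
opening: -0.0001
```

```bash
python3 - <<'E'
from h import *
o=ctrl.get_obs();print(o['t'],sl(o['tool_pos']),yaw(o),o['contact_force'])
s=shot('side','s3.png')
im=s['img'][90:270,270:430]; cv2.imwrite('pics/s3z.png',cv2.resize(im,None,fx=3.3,fy=3.3,interpolation=cv2.INTER_CUBIC)[:,:,::-1])
E
```

```text
8.65 [ 46.   -0.6 136.4] 79.16883960283864 [ 0.07268332 -0.46100035 -0.13785987]
```

View pics/s3z.png

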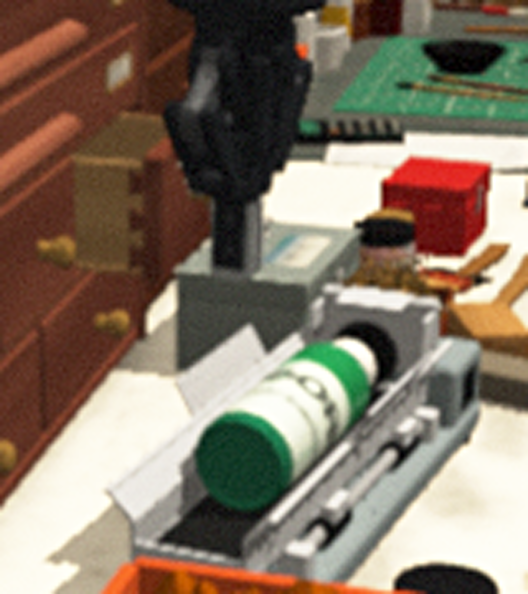

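```bash
python3 - <<'E'
from h import *
s=shot('side','s4.png');C=cloud(s)
for uv in [(344,229),(340,225),(348,229),(344,236),(344,222)]: print(uv,sl(C[uv[1],uv[0]]))
print('bed px', w2pix(s,[*F,.058]))
for t in (55,60,65,70): print(t,w2pix(s,[*(F+d*(t-85)/1e3),.084]),w2pix(s,[*(F+d*(t-85)/1e3),.060]))
E
```

```text
(344, 229) [58.8 -2.7 33.5]
(340, 225) [61.   5.6 38.5]
(348, 229) [ 56.5 -10.8  35.8]
(344, 236) [60.9 -2.1 19.8]
(344, 222) [57.9 -2.8 46.5]
bed px [347.97234717 241.28686698]
55 [341.56482356 233.66443965] [341.30071015 246.69324669]
60 [342.71638607 232.61096971] [342.44159542 245.59329989]
65 [343.85779398 231.56679695] [343.57251224 244.502983  ]
70 [344.98918374 230.53179635] [344.69359347 243.42216744]
```

Request:
apply_moves --pt "0 0.016 0 0 -1" --pt "0 0.016 0 0 -1" --pt "0 0 0.02 0 -1" --pt "0 0 0.03 0 -1" --pt "0 0 0.03 0 -1" --pt "0 0 0.02 0 -1" --pt "0 0 0.006 0 -1" --pt "0 0 0 0 -1"

```text
t: 9.75
tool_pos: [0.3913, -0.3694, 0.0793]
tool_rot: [0.29, 3.105, -0.022]
contact_force: [-0.3, 0.3, -0.1]
opening: 0.0
```

```bash
python3 - <<'E'
from h import *
o=ctrl.get_obs();print(o['t'],sl(o['tool_pos']),yaw(o),o['contact_force'])
s=shot('side','s5.png')
im=s['img'][130:280,290:430]; cv2.imwrite('pics/s5z.png',cv2.resize(im,None,fx=4,fy=4,interpolation=cv2.INTER_CUBIC)[:,:,::-1])
E
```

```text
9.75 [ 9.9  0.8 21.3] 79.33402013067582 [-0.29204291  0.30457438 -0.13823294]
```

View pics/s5z.png

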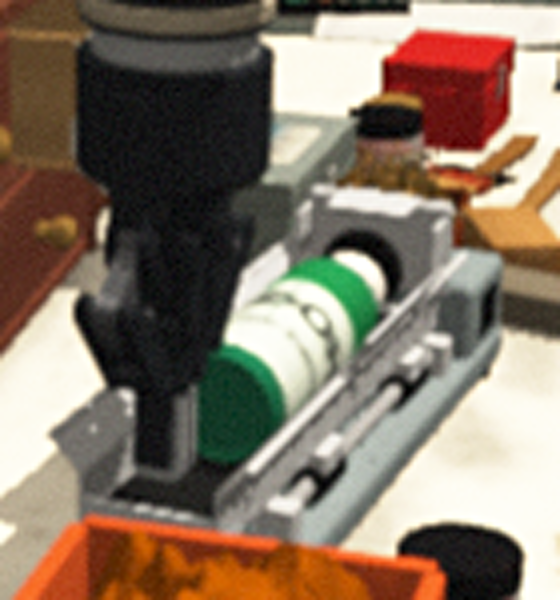

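Request:
apply_moves --pt "0 -0.004 -0.002 0 -1" --pt "0 -0.004 0 0 -1" --pt "0 -0.004 0 0 -1" --pt "0 -0.004 0 0 -1" --pt "0 -0.004 0 0 -1" --pt "0 -0.004 0 0 -1" --pt "0 -0.003 0 0 -1" --pt "0 0 0 0 -1"

```text
t: 10.8
tool_pos: [0.3873, -0.4001, 0.0855]
tool_rot: [0.29, 3.101, -0.03]
contact_force: [-0.5, 0.6, 0.1]
opening: -0.0001
```

```bash
python3 - <<'E'
from h import *
o=ctrl.get_obs();print(o['t'],sl(o['tool_pos']),yaw(o),o['contact_force'],o['contact_force'][:2]@d)
E
```

```text
10.8 [40.9  2.6 27.5] 79.30354180300321 [-0.47620289  0.55983141  0.08121812] -0.4604831239451992
```

Request:
apply_moves --pt "0.001 -0.002 0.003 0 -1" --pt "0.001 -0.002 0.002 0 -1" --pt "0 -0.002 0.001 0 -1" --pt "0 -0.002 0.0005 0 -1" --pt "0 -0.002 0.0005 0 -1" --pt "0 -0.002 0.0005 0 -1" --pt "0 -0.002 0.0005 0 -1" --pt "0 -0.002 0.0005 0 -1"

```text
t: 11.8
tool_pos: [0.3835, -0.4146, 0.0775]
tool_rot: [0.288, 3.1, -0.023]
contact_force: [1.3, 3.9, 3.3]
opening: -0.0001
```

```bash
python3 - <<'E'
from h import *
o=ctrl.get_obs();print(o['t'],sl(o['tool_pos']),yaw(o),o['contact_force'],o['contact_force'][:2]@d)
E
```

```text
11.8 [55.7  1.6 19.5] 79.35595823483476 [1.3335023  3.87662663 3.33029506] -4.0579210624715945
```

Request:
apply_moves --pt "0 -0.002 -0.002 0 -1" --pt "0 -0.002 -0.0005 0 -1" --pt "0 -0.002 0 0 -1" --pt "0 -0.002 0 0 -1" --pt "0 0 0 0 -1" --pt "0 0 0 0 -1" --pt "0 0 0 0 -1" --pt "0 0 0 0 -1"

```text
t: 12.8
tool_pos: [0.3811, -0.422, 0.0783]
tool_rot: [0.29, 3.101, -0.019]
contact_force: [0.5, 2.8, 0.0]
opening: -0.0001
```

```bash
python3 - <<'E'
from h import *
o=ctrl.get_obs();print(o['t'],sl(o['tool_pos']),yaw(o),o['contact_force'],o['contact_force'][:2]@d)
s=shot('side','s6.png')
im=s['img'][130:280,290:430]; cv2.imwrite('pics/s6z.png',cv2.resize(im,None,fx=4,fy=4,interpolation=cv2.INTER_CUBIC)[:,:,::-1])
s=shot('top','t6.png')
im=s['img'][180:310,300:560]; cv2.imwrite('pics/t6z.png',cv2.resize(im,None,fx=3,fy=3,interpolation=cv2.INTER_CUBIC)[:,:,::-1])
E
```

```text
12.8 [63.5  0.6 20.3] 79.32009326241626 [0.54495044 2.82752299 0.00488068] -2.8794802817429197
```

View pics/s6z.png

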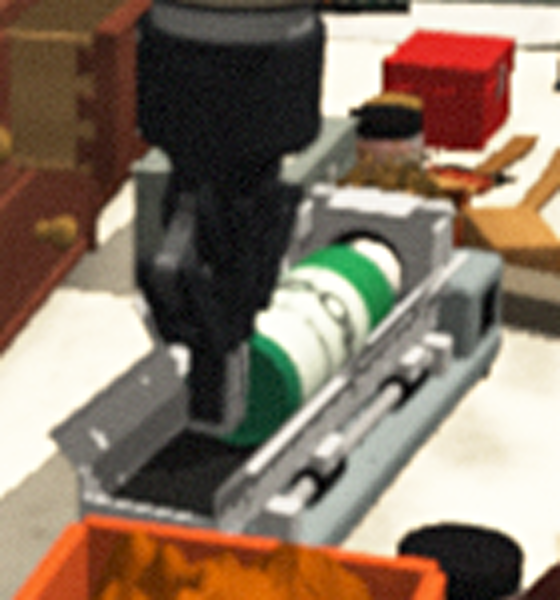

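View pics/t6z.png

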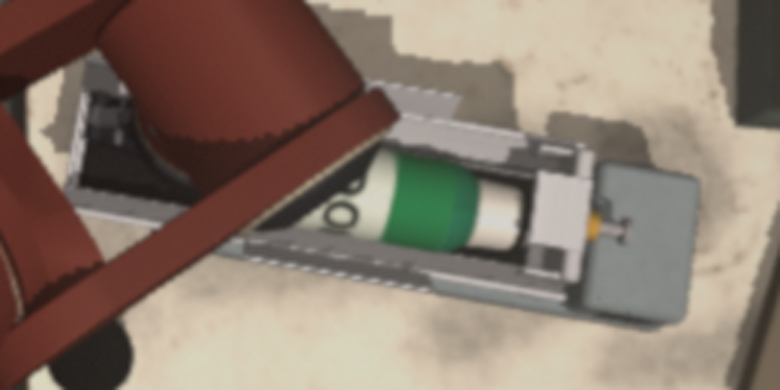

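Request:
apply_moves --pt "0 -0.0015 0 0 -1" --pt "0 -0.0015 0 0 -1" --pt "0 -0.0015 0 0 -1" --pt "0 -0.0015 0 0 -1" --pt "0 -0.0015 0 0 -1" --pt "0 0 0 0 -1" --pt "0 0 0 0 -1" --pt "0 0 0 0 -1"

```text
t: 13.9
tool_pos: [0.381, -0.4233, 0.0781]
tool_rot: [0.288, 3.102, 0.004]
contact_force: [1.0, 2.7, 1.6]
opening: -0.0
```

```bash
python3 - <<'E'
from h import *
o=ctrl.get_obs();print(o['t'],sl(o['tool_pos']),yaw(o),o['contact_force'],o['contact_force'][:2]@d)
E
```

```text
13.9 [64.8  0.7 20.1] 79.3807339887315 [1.03474338 2.65981125 1.57204683] -2.8066879401309306
```

Request:
apply_moves --pt "0 -0.0025 0 0 -1" --pt "0 -0.0025 0 0 -1" --pt "0 -0.0025 0 0 -1" --pt "0 -0.0025 0 0 -1" --pt "0 -0.0025 0 0 -1" --pt "0 -0.0025 0 0 -1" --pt "0 -0.0025 0 0 -1" --pt "0 -0.0025 0 0 -1"

```text
t: 14.9
tool_pos: [0.3806, -0.4292, 0.0779]
tool_rot: [0.287, 3.102, 0.058]
contact_force: [1.4, 11.1, 6.2]
opening: -0.0001
```

```bash
python3 - <<'E'
from h import *
o=ctrl.get_obs();print(o['t'],sl(o['tool_pos']),yaw(o),o['contact_force'],o['contact_force'][:2]@d)
E
```

```text
14.9 [70.7  1.5 19.9] 79.44722761596222 [ 1.42835965 11.13443068  6.22732725] -11.204340917773447
```

```bash
python3 - <<'E'
from h import *
s=shot('side','s7.png')
im=s['img'][130:280,290:430]; cv2.imwrite('pics/s7z.png',cv2.resize(im,None,fx=4,fy=4,interpolation=cv2.INTER_CUBIC)[:,:,::-1])
s=shot('wrist','w7.png')
s=shot('top','t7.png')
im=s['img'][180:310,300:560]; cv2.imwrite('pics/t7z.png',cv2.resize(im,None,fx=3,fy=3,interpolation=cv2.INTER_CUBIC)[:,:,::-1])
o=ctrl.get_obs();print(o['t'],sl(o['tool_pos']),o['contact_force'],o['contact_force'][:2]@d)
E
```

```text
15.05 [71.   1.5 19.9] [1.91991573 9.21793081 5.43374507] -9.414219826431948
```

View pics/s7z.png

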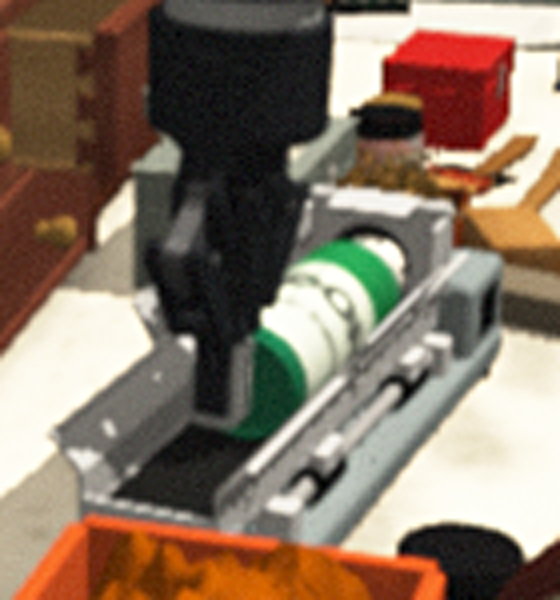

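View pics/w7.png

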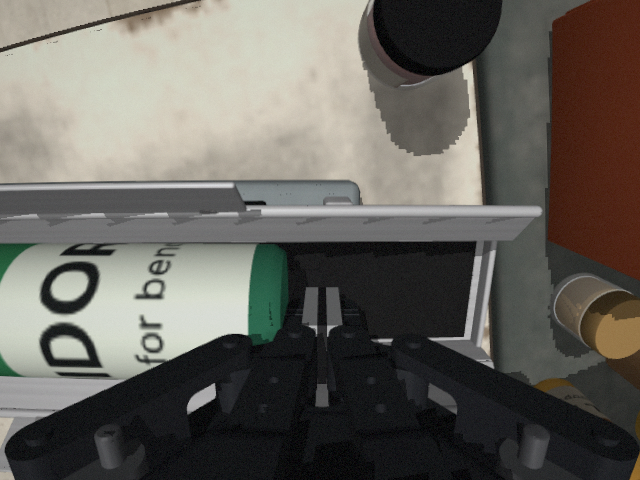

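View pics/t7z.png

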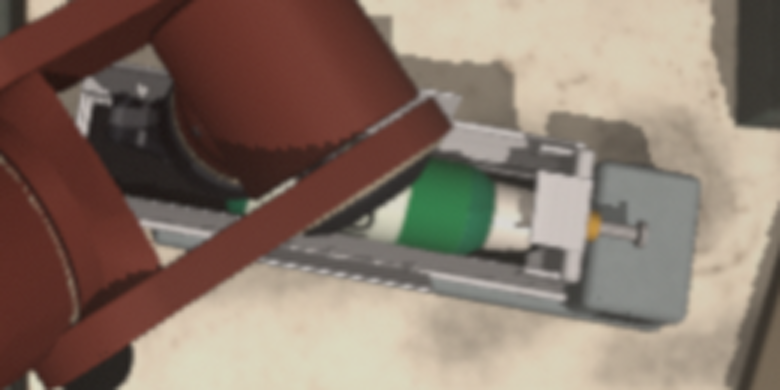

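Request:
apply_moves --pt "0 -0.002 0 0 -1" --pt "0 -0.002 0 0 -1" --pt "0 0 0 0 -1" --pt "0 0 0 0 -1" --pt "0 0 0 0 -1" --pt "0 0 0 0 -1" --pt "0 0 0 0 -1" --pt "0 0 0 0 -1"

```text
t: 16.05
tool_pos: [0.3807, -0.4295, 0.0781]
tool_rot: [0.287, 3.102, 0.072]
contact_force: [0.8, 3.2, 1.4]
opening: -0.0
```

```bash
python3 - <<'E'
from h import *
o=ctrl.get_obs();print(o['t'],sl(o['tool_pos']),o['tool_rot'],o['contact_force'],o['contact_force'][:2]@d)
s=shot('top','t8.png')
cv2.imwrite('pics/t8z.png',np.vstack([cv2.resize(cv2.imread(f'pics/{f}.png')[235:270,460:540],None,fx=6,fy=6,interpolation=cv2.INTER_CUBIC)[:130] for f in ('top0','t6','t7','t8')]))
E
```

```text
16.05 [70.9  1.6 20.1] [0.28651208 3.10207591 0.07238063] [0.75094522 3.23232998 1.39626327] -3.3157469227236533
```

View pics/t8z.png

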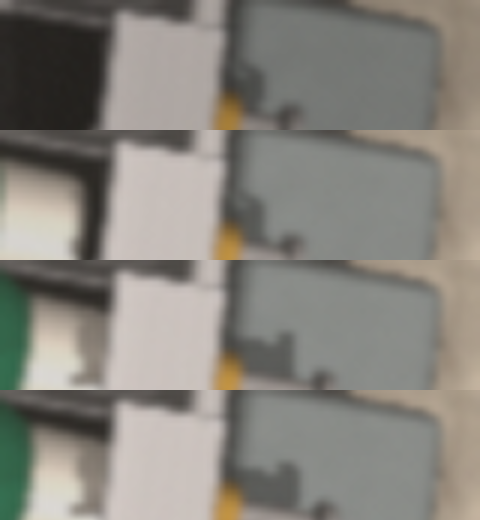

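Request:
apply_moves --pt "0 -0.0025 0 0 -1" --pt "0 -0.0025 0 0 -1" --pt "0 -0.0025 0 0 -1" --pt "0 -0.0025 0 0 -1" --pt "0 -0.0025 0 0 -1" --pt "0 0 0 0 -1" --pt "0 0 0 0 -1" --pt "0 0 0 0 -1"

```text
t: 17.1
tool_pos: [0.3812, -0.4323, 0.0784]
tool_rot: [0.284, 3.101, 0.109]
contact_force: [0.3, 3.6, 3.0]
opening: 0.0
```

```bash
python3 - <<'E'
from h import *
o=ctrl.get_obs();print(o['t'],sl(o['tool_pos']),o['tool_rot'],o['contact_force'],o['contact_force'][:2]@d)
s=shot('top','t9.png')
s=shot('wrist','w9.png')
cv2.imwrite('pics/t9z.png',np.vstack([cv2.resize(cv2.imread(f'pics/{f}.png')[235:270,460:540],None,fx=6,fy=6,interpolation=cv2.INTER_CUBIC)[:150] for f in ('t8','t9')]))
E
```

```text
17.1 [73.6  2.6 20.4] [0.28389676 3.10107988 0.10903758] [0.30410981 3.61682304 3.04568681] -3.6095250053312524
```

View pics/t9z.png

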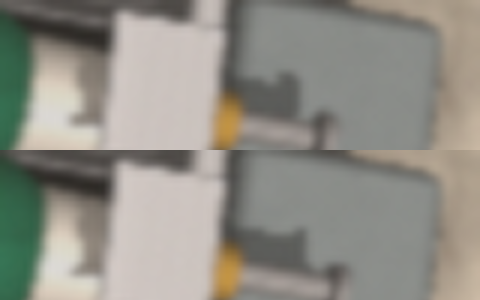

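Request:
apply_moves --pt "0 0.001 -0.002 0 -1" --pt "0 0.002 -0.002 0 -1" --pt "0 0.003 -0.002 0 -1" --pt "0 0.004 -0.001 0 -1" --pt "0 0.005 -0.001 0 -1" --pt "0 0.005 0 0 -1" --pt "0 0 0 0 -1" --pt "0 0 0 0 -1"

```text
t: 18.2
tool_pos: [0.3846, -0.4143, 0.089]
tool_rot: [0.284, 3.1, 0.099]
contact_force: [-0.6, -1.4, -0.9]
opening: -0.0002
```

```bash
python3 - <<'E'
from h import *
o=ctrl.get_obs();print(o['t'],sl(o['tool_pos']),o['tool_rot'],o['contact_force'],o['contact_force'][:2]@d)
s=shot('top','t10.png')
s=shot('wrist','w10.png')
s=shot('side','s10.png')
im=s['img'][130:280,290:430]; cv2.imwrite('pics/s10z.png',cv2.resize(im,None,fx=4,fy=4,interpolation=cv2.INTER_CUBIC)[:,:,::-1])
cv2.imwrite('pics/t10z.png',np.vstack([cv2.resize(cv2.imread(f'pics/{f}.png')[235:270,460:540],None,fx=6,fy=6,interpolation=cv2.INTER_CUBIC)[:150] for f in ('t9','t10')]))
E
```

```text
18.2 [55.3  2.5 31. ] [0.28419715 3.10019153 0.09926091] [-0.61162561 -1.39460736 -0.90228463] 1.4845854730280383
```

View pics/t10z.png

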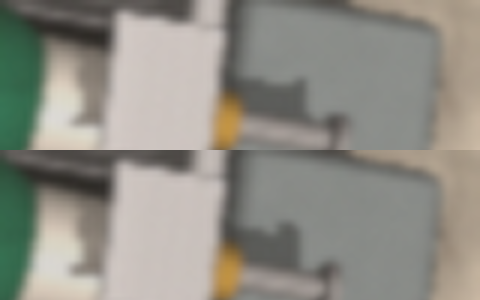

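View pics/w10.png

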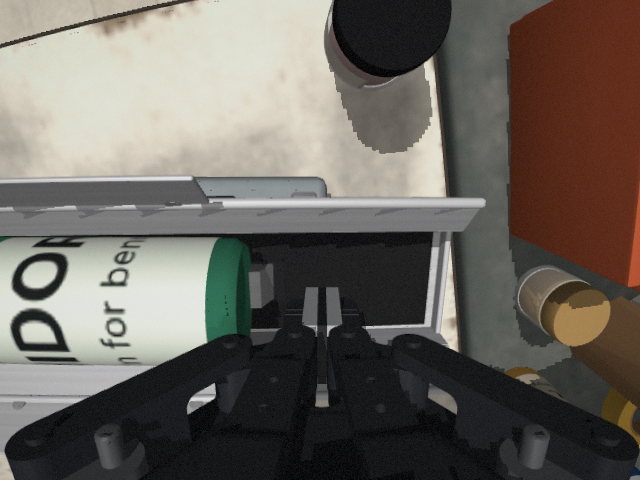

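View pics/s10z.png

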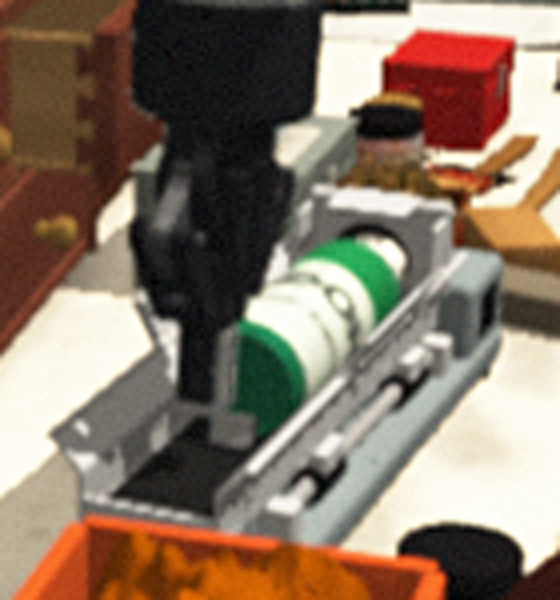

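Request:
apply_moves --pt "0 0.015 -0.005 0 -1" --pt "0 0.015 -0.02 0 -1" --pt "0 0.01 -0.04 0 -1" --pt "0 0 -0.05 0 -1" --pt "0 0 -0.05 0 -1" --pt "0 0 -0.05 0 -1" --pt "0 0 0 0 -1" --pt "0 0 0 0 -1"

```text
t: 19.35
tool_pos: [0.385, -0.381, 0.313]
tool_rot: [0.281, 3.102, 0.105]
contact_force: [-0.8, -0.7, -0.5]
opening: 0.0
```

```bash
python3 - <<'E'
from h import *
import pickle
o=ctrl.get_obs();print(o['t'],sl(o['tool_pos']),o['tool_rot'],o['contact_force'])
w=shot('wrist','w11.png'); w['o']=o; pickle.dump(w,open('w11.pkl','wb'))
s=shot('side','s11.png'); pickle.dump(s,open('s11.pkl','wb'))
im=s['img'][170:280,290:430]; cv2.imwrite('pics/s11z.png',cv2.resize(im,None,fx=5,fy=5,interpolation=cv2.INTER_CUBIC)[:,:,::-1])
for n,p in(('w',w),('s',s)):
  C=cloud(p,o).reshape(-1,3); v=C[:,:2]-F; S=85+1e3*v@d; L=1e3*v@n; H=1e3*C[:,2]-58
  for a in range(66,90,2):
    m=(S>a)&(S<a+2)&(abs(L)<8)&(H<60)&(H>-10); print(n,a,m.sum(),np.round(np.percentile(H[m],[5,50,95]),1) if m.sum() else '')
E
```

```text
19.35 [ 22.5  -3.3 255. ] [0.28136343 3.10154098 0.10529157] [-0.77548503 -0.65647143 -0.54049091]Traceback (most recent call last):
  File "<stdin>", line 8, in <module>
numpy._core._exceptions._UFuncNoLoopError: ufunc 'matmul' did not contain a loop with signature matching types (dtype('float64'), dtype('<U1')) -> None
```

View pics/s11z.png

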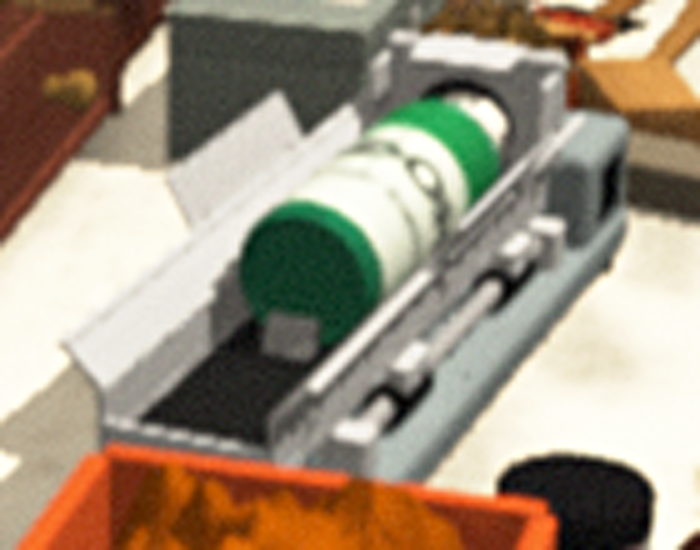

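View pics/w11.png

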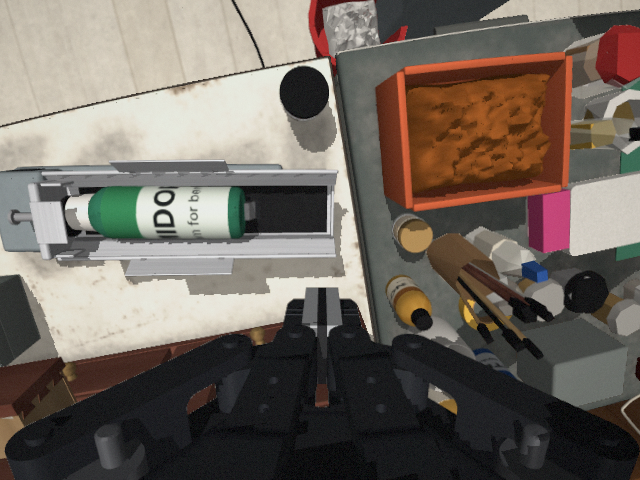

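```bash
python3 - <<'E'
import numpy as np
import h, pickle
from h import *
s=pickle.load(open('s11.pkl','rb'));w=pickle.load(open('w11.pkl','rb'))
for q,z in((75,58),(83,58),(83,64),(83,71),(85,71)):
  print(q,z,[np.round((w2pix(s,[*(F+d*(q-85)/1e3+n*L),z/1e3])-[290,170])*5) for L in(-.009,.009)],[np.round(w2pix(w,[*(F+d*(q-85)/1e3+n*L),z/1e3],w['o'])) for L in(-.009,.009)])
for nm,p in(('w',w),('s',s)):
  C=cloud(p,w['o']).reshape(-1,3); v=C[:,:2]-F; S=85+1e3*v@d; L=1e3*v@n; H=1e3*C[:,2]-58
  for a in range(64,94,2):
    m=(S>a)&(S<a+2)&(abs(L)<7)&(H<60)&(H>-10); print(nm,a,m.sum(),np.round(np.percentile(H[m],[5,50,95]),1) if m.sum() else '')
im=w['img'][150:280,0:350]; cv2.imwrite('pics/w11z.png',cv2.resize(im[20:110,180:300],None,fx=6,fy=6,interpolation=cv2.INTER_CUBIC)[:,:,::-1])
E
```

```text
75 58 [array([303., 372.]), array([255., 363.])] [array([257., 201.]), array([257., 217.])]
83 58 [array([312., 363.]), array([264., 354.])] [array([249., 201.]), array([250., 217.])]
83 64 [array([312., 347.]), array([264., 338.])] [array([249., 202.]), array([250., 219.])]
83 71 [array([313., 329.]), array([265., 320.])] [array([248., 203.]), array([249., 220.])]
85 71 [array([315., 326.]), array([267., 318.])] [array([246., 203.]), array([247., 220.])]
w 64 20 [3.  4.1 4.9]
w 66 23 [3.4 4.1 5.1]
w 68 25 [3.  4.2 5.6]
w 70 26 [2.7 4.1 5.1]
w 72 26 [4.2 4.9 6. ]
w 74 25 [3.7 4.6 5.8]
w 76 26 [3.5 4.9 6.7]
w 78 27 [ 5.6  7.9 10.5]
w 80 26 [10.3 11.8 13.9]
w 82 30 [13.4 14.9 16.5]
w 84 23 [14.5 15.2 16.8]
w 86 29 [13.8 15.7 52.5]
w 88 47 [ 7.5 52.4 53.9]
w 90 92 [ 8.3 27.4 55.3]
w 92 28 [52.7 54.6 56.1]
s 64 5 [2.  2.7 3.9]
s 66 4 [2.5 2.7 3.3]
s 68 5 [2.2 2.9 4.4]
s 70 4 [2.2 3.2 4.5]
s 72 6 [2.6 3.2 4.1]
s 74 4 [3.3 4.8 5.9]
s 76 9 [ 3.   4.1 12.9]
s 78 21 [ 3.6  6.8 13.5]
s 80 17 [ 7.3 10.6 14. ]
s 82 9 [10.3 13.3 14.8]
s 84 7 [12.  14.9 52.1]
s 86 17 [14.2 27.7 52.1]
s 88 67 [17.3 37.4 52. ]
s 90 72 [13.9 32.4 52.4]
s 92 17 [16.2 35.3 53.3]
```

View pics/w11z.png

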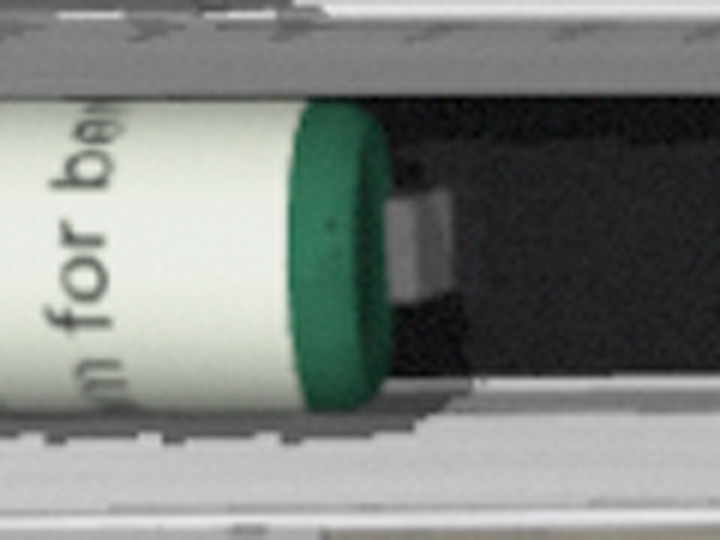

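```bash
python3 - <<'E'
from h import *
import pickle
w=pickle.load(open('w1.pkl','rb'))
C=cloud(w,w['o']).reshape(-1,3); v=C[:,:2]-F; S=85+1e3*v@d; L=1e3*v@n; H=1e3*C[:,2]-58
for a in range(66,100,2):
    m=(S>a)&(S<a+2)&(abs(L)<7)&(H<60)&(H>-10); print(a,m.sum(),np.round(np.percentile(H[m],[5,50,95]),1) if m.sum() else '')
t=shot('top','t12.png'); a=pickle.load(open('top0.pkl','rb'))
for k in ['bottle_amber','jar_red','jar_gold']:
    print(k,[np.round(x['uv'],1) for x in ctrl.spot_point(a,k)[:1]] if 0 else '',[(np.round(x['uv'],1),x['confidence']) for x in ctrl.spot_point(t,k)[:1]])
    
im=t['img'][130:310,250:560]; cv2.imwrite('pics/t12z.png',cv2.resize(im,None,fx=2.5,fy=2.5)[:,:,::-1])
E
```

```text
66 20 [3.7 4.5 5.4]
68 10 [3.7 5.  6. ]
70 12 [2.2 4.5 5.4]
72 18 [3.  5.1 7.7]
74 10 [3.1 4.7 5.4]
76 20 [4.5 6.3 8.7]
78 9 [10.1 11.  12.5]
80 14 [12.2 14.1 16. ]
82 16 [15.7 17.3 18. ]
84 10 [16.  17.1 18.1]
86 20 [ 3.6 10.8 18.9]
88 10 [2.2 4.8 6.4]
90 20 [2.8 4.5 5.4]
92 10 [2.9 4.3 5.4]
94 10 [3.4 4.6 5.2]
96 20 [3.1 3.8 5.5]
98 10 [2.8 3.9 5.3]
bottle_amber  [(array([288.2, 158. ]), 0.85)]
jar_red  [(array([331. , 301.1]), 0.77)]
jar_gold  [(array([275.4, 206.1]), 0.81)]
```

View pics/t12z.png

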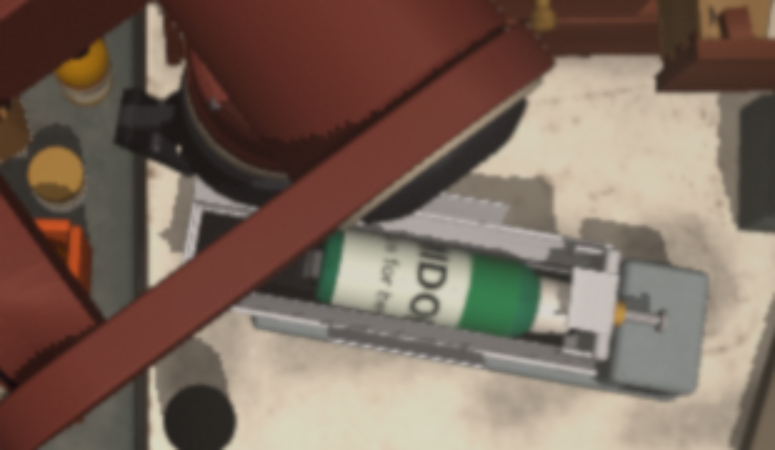

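```bash
python3 - <<'E'
from h import *
o=ctrl.get_obs(); M=R.from_rotvec(o['tool_rot']).as_matrix()
B=np.array([[*d,0],[*n,0],[0,0,1]])
print(o['t'],sl(o['tool_pos']));A=B@M; print(np.round(A,3))
tgt=np.array([40,0,27.]); cur=sl(o['tool_pos']); print(A.T@(tgt-cur))
E
```

```text
19.65 [ 22.8  -3.4 254. ]
[[ 0.007 -0.997 -0.071]
 [-1.    -0.008  0.017]
 [-0.018  0.071 -0.997]]
[  0.81073422 -33.23862414 225.23525619]
```

Request:
apply_moves --pt "0.001 -0.017 0.03 0 -1" --pt "0 -0.016 0.05 0 -1" --pt "0 0 0.05 0 -1" --pt "0 0 0.05 0 -1" --pt "0 0 0.025 0 -1" --pt "0 0 0.01 0 -1" --pt "0 0 0.003 0 -1" --pt "0 0 0 0 -1"

```text
t: 20.65
tool_pos: [0.384, -0.3991, 0.0838]
tool_rot: [0.283, 3.104, 0.111]
contact_force: [-0.1, -0.5, 0.6]
opening: 0.0002
```

```bash
cat > st.py <<'E'
from h import *
o=ctrl.get_obs(); M=R.from_rotvec(o['tool_rot']).as_matrix()
B=np.array([[*d,0],[*n,0],[0,0,1]])
print(o['t'],sl(o['tool_pos']),np.round(o['contact_force'],1),-round(o['contact_force'][:2]@d,1));A=B@M; print(np.round(A[:,1:],3))
E
python3 st.py
```

```text
20.65 [40.4 -0.9 25.8] [-0.1 -0.5  0.6] -0.5
[[-0.997 -0.073]
 [-0.007  0.016]
 [ 0.073 -0.997]]
```

Request:
apply_moves --pt "0 -0.0036 -0.001 0 -1" --pt "0 -0.0036 -0.001 0 -1" --pt "0 -0.0036 -0.001 0 -1" --pt "0 -0.0036 -0.0005 0 -1" --pt "0 -0.0036 -0.0005 0 -1" --pt "0 -0.0036 0 0 -1" --pt "0 -0.003 0 0 -1" --pt "0 0 0 0 -1"

```text
t: 21.65
tool_pos: [0.3804, -0.4277, 0.0901]
tool_rot: [0.284, 3.1, 0.102]
contact_force: [-0.2, 1.1, -0.2]
opening: -0.0
```

```bash
python3 st.py; python3 - <<'E'
from h import *
s=shot('side','s12.png')
im=s['img'][150:280,290:430]; cv2.imwrite('pics/s12z.png',cv2.resize(im,None,fx=5,fy=4.5,interpolation=cv2.INTER_CUBIC)[:,:,::-1])
E
```

```text
21.65 [69.3  0.9 32.1] [-0.2  1.1 -0.2] 1.0
[[-0.998 -0.068]
 [-0.007  0.02 ]
 [ 0.068 -0.997]]
```

View pics/s12z.png

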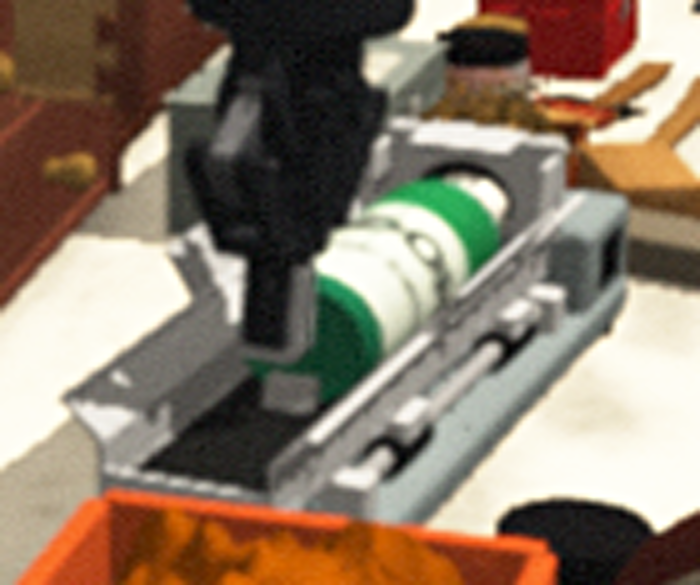

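Request:
apply_moves --pt "0 -0.002 0.002 0 -1" --pt "0 -0.0025 0.001 0 -1" --pt "0 -0.0025 0 0 -1" --pt "0 -0.0025 0 0 -1" --pt "0 -0.0025 0 0 -1" --pt "0 -0.0025 0 0 -1" --pt "0 0 0 0 -1" --pt "0 0 0 0 -1"

```text
t: 22.7
tool_pos: [0.3813, -0.4299, 0.0874]
tool_rot: [0.279, 3.098, 0.149]
contact_force: [-0.3, 0.2, 0.2]
opening: -0.0001
```

```bash
python3 st.py; python3 - <<'E'
from h import *
s=shot('top','t13.png')
cv2.imwrite('pics/t13z.png',np.vstack([cv2.resize(cv2.imread(f'pics/{f}.png')[235:270,460:540],None,fx=6,fy=6,interpolation=cv2.INTER_CUBIC)[:150] for f in ('t9','t10','t13')]))
s=shot('side','s13.png')
im=s['img'][150:280,290:430]; cv2.imwrite('pics/s13z.png',cv2.resize(im,None,fx=5,fy=4.5,interpolation=cv2.INTER_CUBIC)[:,:,::-1])
E
```

```text
22.7 [71.2  2.3 29.4] [-0.3  0.2  0.2] 0.1
[[-0.995 -0.098]
 [-0.01   0.017]
 [ 0.098 -0.995]]
```

View pics/t13z.png

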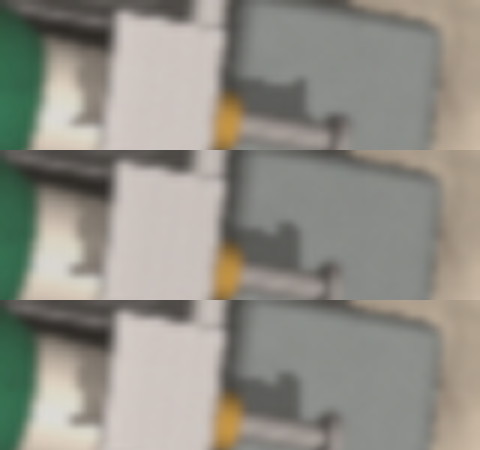

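View pics/s13z.png

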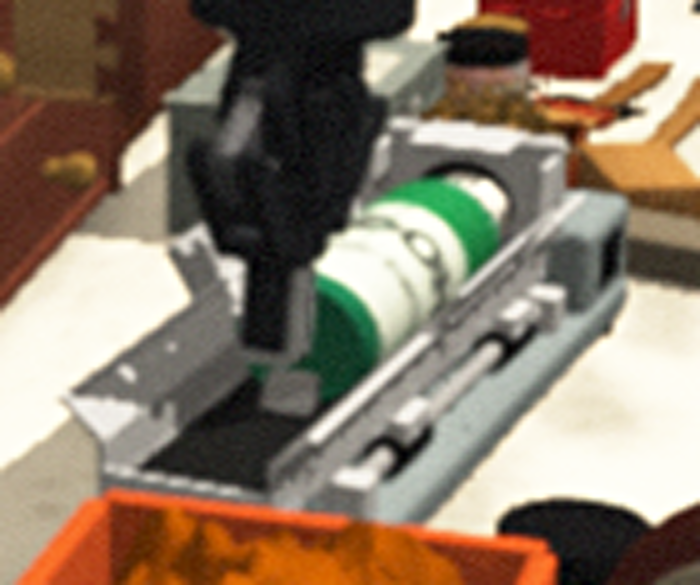

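```bash
python3 - <<'E'
from h import *
cv2.imwrite('pics/cmp.png',np.hstack([cv2.resize(cv2.imread(f'pics/{f}.png')[218:248,335:362],None,fx=9,fy=12,interpolation=cv2.INTER_CUBIC) for f in ('s11','s12','s13')]))
E
```

```text
(no output)
```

View pics/cmp.png

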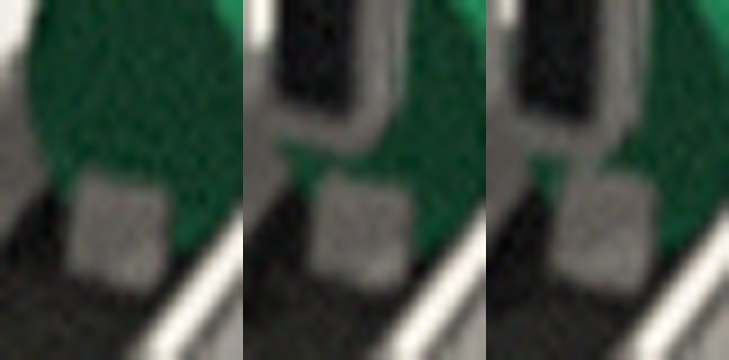

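Request:
apply_moves --pt "0 0.003 -0.002 0 -1" --pt "0 0.006 -0.002 0 -1" --pt "0 0.012 -0.004 0 -1" --pt "0 0.015 -0.03 0 -1" --pt "0 0 -0.05 0 -1" --pt "0 0 -0.05 0 -1" --pt "0 0 -0.05 0 -1" --pt "0 0 -0.04 0 -1"

```text
t: 23.8
tool_pos: [0.3787, -0.4095, 0.3206]
tool_rot: [0.278, 3.104, 0.158]
contact_force: [0.1, -0.8, 1.0]
opening: -0.0
```

```bash
python3 st.py; python3 - <<'E'
from h import *
o=ctrl.get_obs()
w=shot('wrist','w14.png'); s=shot('side','s14.png'); t=shot('top','t14.png')
for nm,p in(('w',w),('s',s)):
  C=cloud(p,o).reshape(-1,3); v=C[:,:2]-F; S=85+1e3*v@d; L=1e3*v@n; H=1e3*C[:,2]-58
  for a in range(66,92,2):
    m=(S>a)&(S<a+2)&(abs(L)<7)&(H<60)&(H>-10); print(nm,a,m.sum(),np.round(np.percentile(H[m],[5,50,95]),1) if m.sum() else '')
cv2.imwrite('pics/cmp2.png',np.hstack([cv2.resize(cv2.imread(f'pics/{f}.png')[218:248,335:362],None,fx=9,fy=12,interpolation=cv2.INTER_CUBIC) for f in ('s11','s14')]))
E
```

```text
23.8 [ 51.7  -4.1 262.6] [ 0.1 -0.8  1. ] -0.8
[[-0.995 -0.103]
 [-0.011  0.011]
 [ 0.103 -0.995]]
w 66 25 [2.8 4.1 5.2]
w 68 26 [2.5 4.1 5.3]
w 70 17 [2.6 4.7 6. ]
w 72 22 [3.4 4.5 6.1]
w 74 25 [3.4 4.5 6. ]
w 76 25 [3.7 6.2 8. ]
w 78 26 [ 8.6  9.9 11.9]
w 80 26 [12.  13.9 16. ]
w 82 26 [16.3 16.8 17.9]
w 84 25 [16.2 17.  17.7]
w 86 20 [16.7 17.7 52.8]
w 88 58 [ 6.2 51.5 54.2]
w 90 31 [52.5 54.2 55.9]
s 66 3 [2.7 3.2 3.8]
s 68 6 [2.9 3.7 4.5]
s 70 4 [3.2 3.9 4.9]
s 72 5 [2.4 3.9 6.4]
s 74 9 [3.4 7.  9.9]
s 76 12 [ 3.4  5.2 11.1]
s 78 20 [ 3.3  9.7 15.4]
s 80 18 [ 8.6 13.1 16.6]
s 82 7 [11.2 13.9 15.3]
s 84 6 [15.  15.9 43.7]
s 86 17 [16.  30.3 53.5]
s 88 50 [16.8 35.1 50.7]
s 90 71 [17.1 33.6 49.8]
```

View pics/cmp2.png

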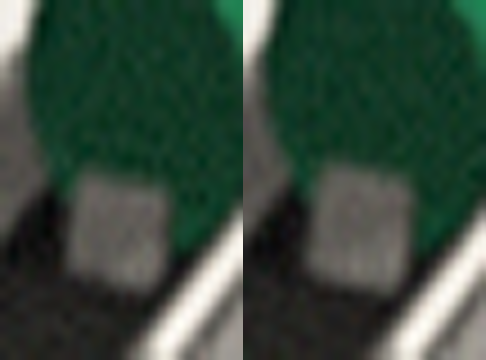

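View pics/w14.png

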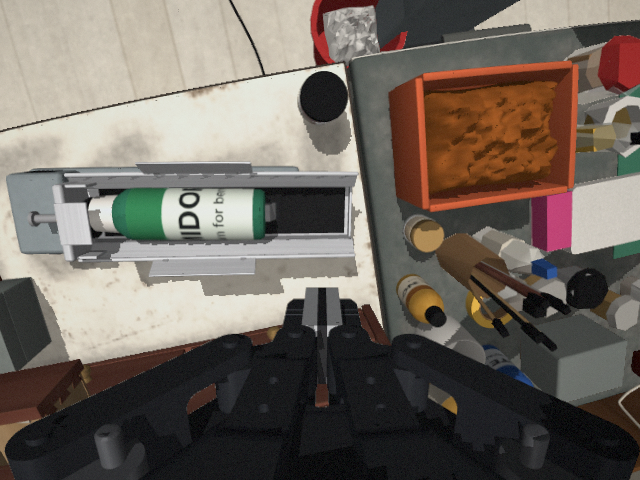

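The catch now reads 12.9 mm above the floor (17.0 − 4.1). That matches its free profile at the start (12.6 mm), where the first push had left it at about 11 mm. The wrist picture shows the can lying in the bed with its base at column 265 and the catch right behind it. The red jar stands at (323, 97), the gold jar at (424, 233) and the bottle at (418, 300).

```bash
python3 -c "
from station import ctrl
print(ctrl.finish_job(), ctrl.get_obs()['t'])"
```

```text
the job is handed in; nothing more can be done
the job is handed in; nothing more can be done
```

The can is lying along the bed with its cap against the sprung pad, and the catch is up behind its base. I handed the job in after about 24 s of the 42 s, with the arm drawn up and clear of everything.

- **Tipping:** I tipped the can by pushing near its top with the closed fingers. From just past balance it fell freely into the channel.
- **Pushing:** I pushed its base in small steps. The highest force I read was about 11 N, but I only had readings at the end of each move call, so a brief higher peak would not have shown.
- **Catch:** After the first push it read only about 11 mm above the floor, so I pushed again with the fingertips held higher. It then read 12.9 mm in the wrist camera, matching the 12.6 mm it showed free at the start. The side camera reads about 12 to 13 mm, but from few points.
- **Bottle and jars:** After the first push, the network placed both jars within about 1.5 px of where they started. The bottle was about 4 px off (288, 158 against 286, 161), partly hidden by the arm. I put that down to detection error, since nothing went near it. In the last wrist picture all three stand in place.
- **Tool tilt:** The tool ended about 6° off vertical. The moves gave no way to correct that, and I saw no effect on the result.

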